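Line up the fryer oil samples by shade

TASK

The white oil rack has a black-lidded reference pot at each end: the palest, new oil, at one end, and the darkest, worn-out oil, at the other. Stand the four steel-lidded oil samples in the four empty pockets between them so that the row darkens step by step from the new oil to the worn-out oil, each pot upright and right down in its own pocket. They are glass: set them down rather than drop them, don't tip one over, and leave the two reference pots, the timer, the dip cup and the probe thermometer where they are.

Things in the scene. Friction and masses are not known exactly. Their poses are not given: they have to be found in the camera images.
- shade_rack: White oil rack, fixed, 358 x 110 mm, block 24 mm high. Six round pockets in a row along its y at x = 0, y = -145, -87, -29, 29, 87, 145 mm: 52 mm wide, mouth chamfered 3 mm, 16 mm deep, floor 8 mm above the table. End two hold the references. 44 mm high strip behind, at x = 67 to 72 mm. Close fingers along x. Origin: on the table under the row's middle; x away from the robot.
- new_oil_ref: Reference pot, same size as the samples (38 mm diameter, 84 mm tall) but with a BLACK lid: new oil, pale straw, the palest of the six. Stands loose in one END pocket of the rack; the other reference is in the other end pocket; which is at which end varies. Not to be moved. Origin: centre of its underside; z up.
- waste_oil_ref: Reference pot, same size as the samples (38 mm diameter, 84 mm tall) but with a BLACK lid: worn-out oil, nearly black, the darkest of the six. Stands loose in one END pocket of the rack; the other reference is in the other end pocket; which is at which end varies. Not to be moved. Origin: centre of its underside; z up.
- oil_yellow: Sealed glass sample pot, loose, upright on the table at the start: 38 mm diameter, 84 mm tall (glass body straight-sided to 60 mm, then a shoulder; from 69 mm up a 38 mm STEEL lid with a round window of the oil's shade on top), about 0.13 kg. Oil the lightest shade of the four samples, golden yellow. Grip it round the glass 35 to 60 mm above its foot. Origin: centre of its underside; z up.
- oil_orange: Sealed glass sample pot, loose, upright on the table at the start: 38 mm diameter, 84 mm tall (glass body straight-sided to 60 mm, then a shoulder; from 69 mm up a 38 mm STEEL lid with a round window of the oil's shade on top), about 0.13 kg. Oil the second lightest shade of the four samples, orange amber. Grip it round the glass 35 to 60 mm above its foot. Origin: centre of its underside; z up.
- oil_redbrown: Sealed glass sample pot, loose, upright on the table at the start: 38 mm diameter, 84 mm tall (glass body straight-sided to 60 mm, then a shoulder; from 69 mm up a 38 mm STEEL lid with a round window of the oil's shade on top), about 0.13 kg. Oil the third shade of the four samples, reddish brown. Grip it round the glass 35 to 60 mm above its foot. Origin: centre of its underside; z up.
- oil_darkbrown: Sealed glass sample pot, loose, upright on the table at the start: 38 mm diameter, 84 mm tall (glass body straight-sided to 60 mm, then a shoulder; from 69 mm up a 38 mm STEEL lid with a round window of the oil's shade on top), about 0.13 kg. Oil the darkest shade of the four samples, dark brown. Grip it round the glass 35 to 60 mm above its foot. Origin: centre of its underside; z up.
- timer: Round kitchen timer, red upper half on a white foot, 64 mm diameter, 62 mm high, loose bystander at the left front. Origin: centre of its underside.
- dip_cup: Open steel dip cup, 67 mm across the rim, 40 mm high, loose bystander among the samples. Origin: centre of its underside.
- probe: White probe thermometer lying near the front edge, along its own y, 212 mm long, 29 mm wide, 17 mm high, loose bystander. Origin: middle of its underside.
Not all that is in view belongs to the job. What is shaped like the oil_redbrown but blue, green or purple is not meant.

How it is judged:
At the end, for the whole second after the job is handed in: From the new oil's end: new_oil_ref, oil_yellow, oil_orange, oil_redbrown, oil_darkbrown, waste_oil_ref, one to a pocket, each within 11 mm of its pocket's centre along the rack's x and y, foot under 12 mm above the table, tilt under 0.12 rad, released and at rest (z of each of new_oil_ref, oil_yellow, oil_orange, oil_redbrown, oil_darkbrown, waste_oil_ref in the frame of shade_rack below 0.012 m and angle between each of new_oil_ref, oil_yellow, oil_orange, oil_redbrown, oil_darkbrown, waste_oil_ref's own z axis and vertical below 0.12 rad and linear speed of each of new_oil_ref, oil_yellow, oil_orange, oil_redbrown, oil_darkbrown, waste_oil_ref below 0.02 m/s and angular speed of each of new_oil_ref, oil_yellow, oil_orange, oil_redbrown, oil_darkbrown, waste_oil_ref below 0.3 rad/s and ((y of new_oil_ref in the frame of shade_rack between 0.134 and 0.156 m and x of new_oil_ref in the frame of shade_rack between -0.011 and 0.011 m and y of oil_yellow in the frame of shade_rack between 0.076 and 0.098 m and x of oil_yellow in the frame of shade_rack between -0.011 and 0.011 m and y of oil_orange in the frame of shade_rack between 0.018 and 0.04 m and x of oil_orange in the frame of shade_rack between -0.011 and 0.011 m and y of oil_redbrown in the frame of shade_rack between -0.04 and -0.018 m and x of oil_redbrown in the frame of shade_rack between -0.011 and 0.011 m and y of oil_darkbrown in the frame of shade_rack between -0.098 and -0.076 m and x of oil_darkbrown in the frame of shade_rack between -0.011 and 0.011 m and y of waste_oil_ref in the frame of shade_rack between -0.156 and -0.134 m and x of waste_oil_ref in the frame of shade_rack between -0.011 and 0.011 m) or (y of new_oil_ref in the frame of shade_rack between -0.156 and -0.134 m and x of new_oil_ref in the frame of shade_rack between -0.011 and 0.011 m and y of oil_yellow in the frame of shade_rack between -0.098 and -0.076 m and x of oil_yellow in the frame of shade_rack between -0.011 and 0.011 m and y of oil_orange in the frame of shade_rack between -0.04 and -0.018 m and x of oil_orange in the frame of shade_rack between -0.011 and 0.011 m and y of oil_redbrown in the frame of shade_rack between 0.018 and 0.04 m and x of oil_redbrown in the frame of shade_rack between -0.011 and 0.011 m and y of oil_darkbrown in the frame of shade_rack between 0.076 and 0.098 m and x of oil_darkbrown in the frame of shade_rack between -0.011 and 0.011 m and y of waste_oil_ref in the frame of shade_rack between 0.134 and 0.156 m and x of waste_oil_ref in the frame of shade_rack between -0.011 and 0.011 m))); the robot touches nothing.
It fails at once if a sample pot is dropped or thrown: faster than 0.7 m/s while no finger holds it (a fall of more than about 25 mm) ((linear speed of oil_yellow above 0.7 m/s and contact force between the fingers and oil_yellow below 0.05 N) or (linear speed of oil_orange above 0.7 m/s and contact force between the fingers and oil_orange below 0.05 N) or (linear speed of oil_redbrown above 0.7 m/s and contact force between the fingers and oil_redbrown below 0.05 N) or (linear speed of oil_darkbrown above 0.7 m/s and contact force between the fingers and oil_darkbrown below 0.05 N)).
It fails at once if a sample pot is tipped over (more than 0.8 rad) (angle between any of oil_yellow, oil_orange, oil_redbrown, oil_darkbrown's own z axis and vertical above 0.8 rad).
It fails at once if a reference pot, the timer, the dip cup or the probe thermometer is moved more than 25 mm (distance of any of new_oil_ref, waste_oil_ref, timer, dip_cup, probe from where it was at the start of the episode above 0.025 m).
It also fails if it takes over 112 s, if anything falls off the work surface, if the arm or the gripper's body presses on something with over 40 N, if the wrist force passes 120 N, or if a joint passes its speed limit or range.

ROBOT

A 7-joint arm with a two-finger parallel gripper is mounted at the origin on a cart in front of the work surface, level with it; the furniture and walls round the work are solid. World frame = base frame: x ahead of the robot, y to its left, z up, the work surface at z = 0. Lengths are in m, angles in rad, forces in N, time in s.
With the tool pointing down it reaches from about 0.4 to 0.85 m from the base axis. Payload 10.4 kg.
Tool frame: the origin (TCP) lies at the very end of the fingers, on their centre line; the grasp point (between the pads) lies r.tcp_to_grasp behind it (r.tcp_to_grasp is the distance from the TCP to the grasp point, in m); z points along the fingers, y is the line along which they close (so a half turn about z gives the same grasp; the last joint's range is limited). The gripper opens to 87 mm and grips with 3 to 60 N. Pads are 19 mm wide; open, the fingers measure 117 mm over their backs; the gripper's body (75 mm by 190 mm) begins 51 mm behind the grasp point.
Start: joints at [1.165, 0.332, -0.065, 1.46, 0.022, 1.35, -0.088], TCP at [0.233, -0.58, 0.223] pointing down, gripper open.
Joint ranges: [-2.6, 2.6], [-0.5, 2.12], [-1.47, 1.34], [0.16, 2.42], [-1.27, 4.41], [0.06, 2.06], [-2.6, 2.6]. Speed limits (rad/s): [2.22, 2.22, 2.79, 2.79, 3.14, 3.14, 3.14].

INTERFACE

Orientations are given as a unit quaternion [x, y, z, w].
In Python, from bench import monitor, cams, ticket, r gives the robot as it stands.
- The arm moves only by the shell command python3 -m crank 'ROWS' [OPENING] [FORCE]. ROWS is a JSON object whose one key "steps" holds a list of rows, each a list of 2 entries, a list of its own where there are three numbers: the shift along the world's x, y, z in units of 25 mm (1.0 is 25 mm), then the turn, a rotation vector about the world's x, y, z in units of 5 degrees (1.0 is 5 degrees). In form: {"steps": [[[x, y, z], [ax, ay, az]], ...]}. A call has 1 to 10 rows; each row shifts and turns the commanded pose from where the row before left it; what a row does not reach is not made up. A row lasts 1/12 s, in which the tool goes at most 41.7 mm and 7.16 degrees, less where a joint would pass 70% of its speed; a pose out of reach is approached as far as the arm can. A call is refused whole if a number of a shift passes 1 or a number of a turn 1, either way. A call with a gripper value outside its range is refused whole. OPENING is the finger opening in mm, from 0 to 87, set as the call begins (- or left out, the last holds). The fingers move at their own pace and stop on an object; FORCE is the grip in N (left out, the last holds). Time passes only in rows, so rows that do not move let the fingers close. It gives the time, the measured TCP pose, the force, the opening and the grip force at its end, in the units of the state.
- monitor.read_state(): the state, without advancing time (a new reading comes with each control period).
- cams.camera(name): name is "scene" or "top" or "wrist"; returns a dict with "pixels" (384x512x3 uint8, blue, green, red), "z_map" (384x512 float32, m along the optical axis (not along the pixel's ray), 0 where there is no reading), "vfov" (degrees; the focal length in pixels is half the picture's height over the tangent of half this angle, whatever the lens; pixels are square), "cx", "cy" (the principal point, pixels), "T" (4x4, takes a point from camera to world coordinates). Camera axes: x right, y up, looking along -z (the intrinsics and any distortion apply to the point x, -y, -z); pixel columns grow to the right and rows downward; lengths in m; the calibration is good to about 2 mm. A picture is of the moment at which its call begins.
- ticket.close_job(): hands the job in; it is judged then, once.
The state is a dict: "time": time; "joint_positions": joint angles; "joint_vel": joint speeds; "joint_torque": joint torques, N m; "ee_pos": TCP position; "eef_rot": TCP orientation; "ft_force": force on the tool from outside, world axes, zero at the start; "torque": the same for the moment, N m; "width": finger opening in m; "grip_force": force on a finger pad.
Only numpy, scipy, OpenCV 4.12 (cv2) and the standard library are available. Lean on these libraries where they do the work, as an engineer would, in place of code of your own. Each camera call takes 0.05 s, during which the arm holds its last target. There are 200 camera calls.

## Working session

There is one attempt and no reset: what is moved stays moved. The work goes in short steps, Python scripts to look and compute and a shell command to move; the robot and the scene stay as the last step left them, time stands still between calls to the robot, and variables do not carry over. Pictures are saved under pics/ and viewed, at most 14 in all, crops included, and the job is handed in when it is done.

```bash
mkdir -p pics; ls
cat > h.py <<'E'
import numpy as np, cv2
from bench import monitor, cams, ticket, r
def get(name,fn=None):
    c=cams.camera(name)
    np.savez('last_%s.npz'%name,**{k:c[k] for k in c if k!='distortion'},)
    if fn: cv2.imwrite('pics/'+fn,c['pixels'])
    return c
def world(c,u,v,z=None):
    """pixel->world by depth, or by intersecting plane z"""
    H=c['pixels'].shape[0]; f=H/2/np.tan(np.radians(c['vfov'])/2)
    d=np.array([(u-c['cx'])/f,-(v-c['cy'])/f,-1.]); T=np.array(c['T'])
    if z is None: return T[:3,:3]@(d*c['z_map'][int(v),int(u)])+T[:3,3]
    dw=T[:3,:3]@d; return T[:3,3]+dw*(z-T[2,3])/dw[2]
E
python3 - <<'E'
from h import *
for n in ('top','scene'):
    c=get(n,n+'0.png'); print(n,[k for k in c],c['vfov'],c['cx'],c['cy'],np.round(c['T'],3).tolist())
print(monitor.read_state(), r.tcp_to_grasp)
E
```

```text
pics
top ['pixels', 'z_map', 'vfov', 'cx', 'cy', 'T'] 44.68085772052695 254.3225066309518 186.91029218537736 [[-0.002, 0.991, -0.134, 0.268], [-1.0, -0.0, 0.01, -0.042], [0.01, 0.134, 0.991, 1.475], [0.0, 0.0, 0.0, 1.0]]
scene ['pixels', 'z_map', 'vfov', 'cx', 'cy', 'T'] 53.93935776382691 257.7824037469384 196.97729779771677 [[-0.768, 0.362, -0.529, -0.065], [-0.641, -0.422, 0.641, 0.636], [0.009, 0.831, 0.556, 0.617], [0.0, 0.0, 0.0, 1.0]]
{'time': 0.1, 'joint_positions': array([ 1.16538404,  0.33281677, -0.06468943,  1.46079601,  0.02160855,
        1.34992013, -0.08850729]), 'joint_vel': array([ 9.26366313e-04, -9.16831649e-04,  1.32342271e-05, -2.35768289e-03,
        1.47843768e-03, -1.37669987e-03, -1.75316339e-04]), 'joint_torque': array([ 1.85767138e-03, -6.24548078e+01,  2.49264145e-02, -3.90717280e+01,
       -6.13497058e-02,  3.65704007e-02,  3.06857191e-05]), 'ee_pos': array([ 0.23332382, -0.57946285,  0.22185771]), 'eef_rot': array([ 9.81737272e-01,  1.90240747e-01, -1.50830473e-04, -6.03767280e-04]), 'ft_force': array([-0.85952666, -0.32180545, -0.92179929]), 'torque': array([ 0.07645675, -0.00245647, -0.06319801]), 'grip_force': 0.0, 'width': 0.08721641853965696} 0.0187
```

Run:
```python
import cv2
a=cv2.imread('pics/top0.png'); cv2.imwrite('pics/top0b.png',cv2.resize(a,(800,600),interpolation=cv2.INTER_CUBIC))
```

```text
(no output)
```

View pics/top0b.png

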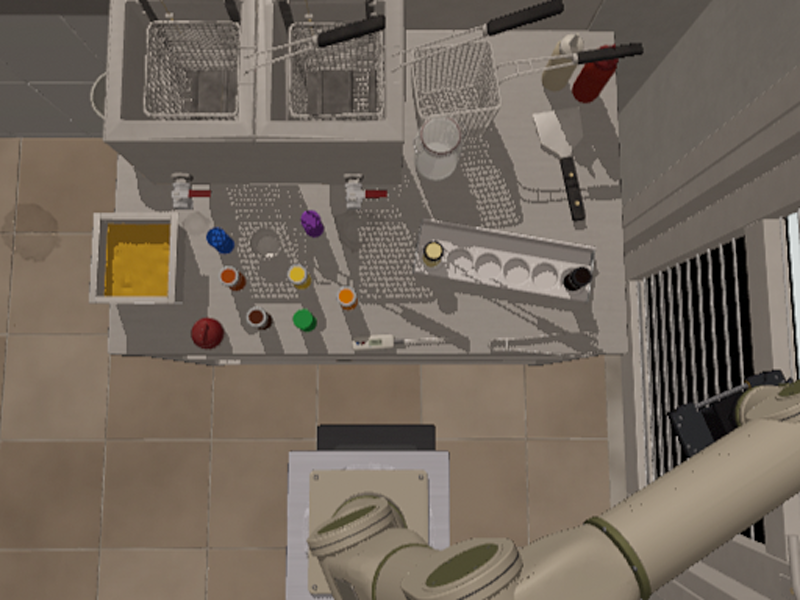

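View pics/scene0.png

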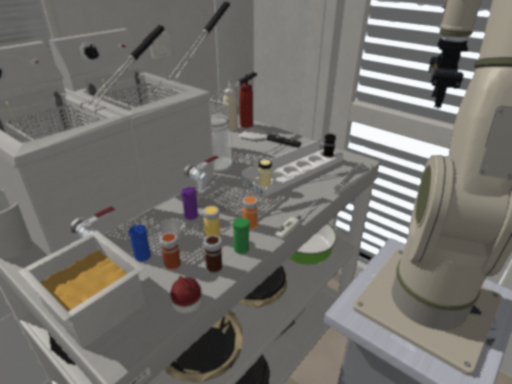

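Top view (800x600): the new ref is at (433,251) on the left end of the rack and the waste ref at (578,279). Yellow is at (298,275), orange (347,297), redbrown (231,277), darkbrown (258,317). The blue, purple and green pots are decoys, and the dip cup is at (267,243). I'll enlarge for accurate positions.

Run:
```python
import cv2
a=cv2.imread('pics/top0.png')
cv2.imwrite('pics/c1.png',cv2.resize(a[135:225,115:235],None,fx=6.5,fy=6.5,interpolation=cv2.INTER_CUBIC))
cv2.imwrite('pics/c2.png',cv2.resize(a[135:200,260:390],None,fx=6,fy=6,interpolation=cv2.INTER_CUBIC))
```

```text
(no output)
```

View pics/c1.png

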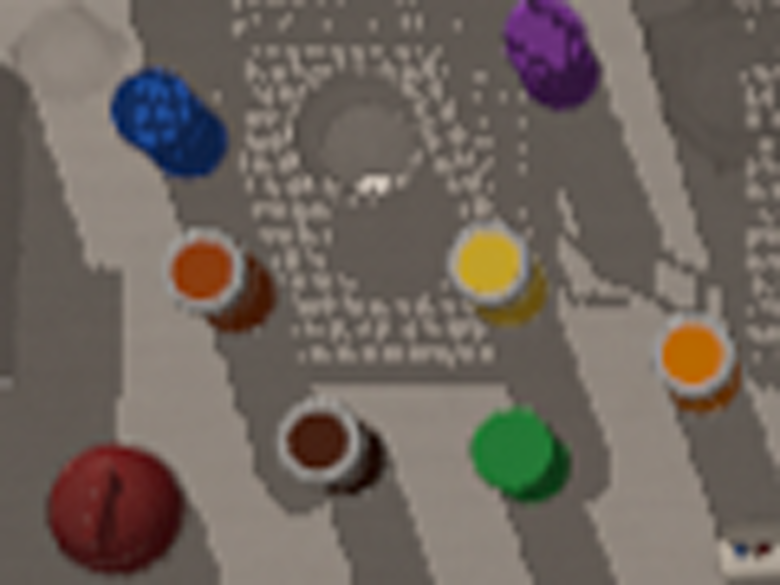

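View pics/c2.png

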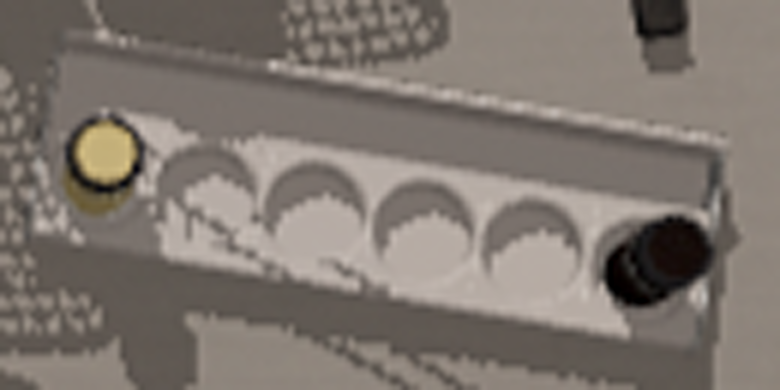

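c1 shows lid centres at yellow (489,263), orange (693,355), redbrown (203,270) and darkbrown (319,442). c2 shows pocket mouths at (208,193), (315,210), (424,230) and (533,249), with ref lids at (105,154) and (673,252).

Run:
```python
from h import *
c=dict(np.load('last_top.npz'))
def w(U,V,s,ox,oy,z):
    u,v=(U+.5)/s-.5+ox,(V+.5)/s-.5+oy
    return world(c,u,v,z), world(c,round(u),round(v))
for n,U,V,z in [('yellow',489,263,.084),('orange',693,355,.084),('redb',203,270,.084),('darkb',319,442,.084),('green',513,448,.084),('blue',155,108,.084),('purple',545,38,.084),('cup',358,130,.04),('timer',115,508,.062)]:
    a,b=w(U,V,6.5,115,135,z); print(n,a.round(4),b.round(4))
P=[]
for U,V,z in [(208,193,.024),(315,210,.024),(424,230,.024),(533,249,.024),(105,154,.092),(673,252,.092)]:
    a,b=w(U,V,6,260,135,z); P.append(a[:2]); print(a.round(4),b.round(4))
P=np.array(P)
d=P[5]-P[4]; print('pitch',np.linalg.norm(d)/5,'ang',np.degrees(np.arctan2(d[1],d[0])))
d=P[3]-P[0]; print('pitch',np.linalg.norm(d)/3,'ang',np.degrees(np.arctan2(d[1],d[0])))
# ray-tool check
```

```text
yellow [0.4919 0.1371 0.084 ] [0.4914 0.1361 0.0878]
orange [0.4489 0.0424 0.084 ] [0.4491 0.0428 0.0871]
redb [0.4886 0.2691 0.084 ] [0.4896 0.2695 0.0797]
darkb [0.4087 0.2137 0.084 ] [0.4074 0.2125 0.0843]
green [0.4058 0.1247 0.084 ] [0.4044 0.1232 0.0837]
blue [0.565  0.2937 0.084 ] [0.565  0.2943 0.0868]
purple [0.5985 0.1127 0.084 ] [0.5999 0.1141 0.0834]
cup [0.5637 0.2067 0.04  ] [0.5701 0.2122 0.0021]
timer [0.3802 0.3116 0.062 ] [0.3799 0.3142 0.0548]
[ 0.528  -0.1837  0.024 ] [ 0.5299 -0.1844  0.0087]
[ 0.5189 -0.2399  0.024 ] [ 0.5206 -0.2419  0.0068]
[ 0.5083 -0.297   0.024 ] [ 0.5103 -0.2987  0.01  ]
[ 0.4982 -0.3541  0.024 ] [ 0.501  -0.3563  0.0079]
[ 0.5357 -0.1256  0.092 ] [ 0.536  -0.1252  0.0942]
[ 0.4859 -0.4097  0.092 ] [ 0.4848 -0.4107  0.0909]
pitch 0.05768110822369771 ang -99.94443412564361
pitch 0.057659742731878655 ang -99.92595686463768
```

Row fit: rack yaw is −9.94°. Pockets: yellow (0.5283,-0.1830), orange (0.5183,-0.2401), redbrown (0.5083,-0.2973), darkbrown (0.4983,-0.3544). I turn the tool +58° and go above orange first.

```bash
python3 -m crank '{"steps":[[[1,1,0],[0,0,1]],[[1,1,0],[0,0,1]],[[1,1,0],[0,0,1]],[[1,1,0],[0,0,1]],[[1,1,0],[0,0,1]],[[1,1,0],[0,0,1]],[[1,1,0],[0,0,1]],[[1,1,0],[0,0,1]],[[0.6,1,0],[0,0,1]],[[0,1,0],[0,0,1]]]}' 75 20
python3 -m crank '{"steps":[[[0,1,0],[0,0,1]],[[0,1,0],[0,0,0.6]],[[0,1,0],[0,0,0]],[[0,1,0],[0,0,0]],[[0,1,0],[0,0,0]],[[0,1,0],[0,0,0]],[[0,1,0],[0,0,0]],[[0,1,0],[0,0,0]],[[0,1,0],[0,0,0]],[[0,1,0],[0,0,0]]]}'
python3 -m crank '{"steps":[[[0,1,0],[0,0,0]],[[0,1,0],[0,0,0]],[[0,1,0],[0,0,0]],[[0,1,0],[0,0,0]],[[0,0.9,0],[0,0,0]],[[0,0,0],[0,0,0]],[[0,0,0],[0,0,0]]]}'
```

```text
time: 0.93
ee_pos: [0.4511, -0.3269, 0.2219]
eef_rot: [0.807, 0.59, 0.001, -0.0]
ft_force: [-1.5, 0.8, -0.1]
width: 0.0746
grip_force: 0.0
time: 1.77
ee_pos: [0.4481, -0.0786, 0.2224]
eef_rot: [0.766, 0.642, -0.0, -0.0]
ft_force: [0.4, 0.2, 0.3]
width: 0.0749
grip_force: 0.0
time: 2.35
ee_pos: [0.4482, 0.0436, 0.2225]
eef_rot: [0.766, 0.643, -0.0, 0.0]
ft_force: [-0.2, -2.4, 0.2]
width: 0.0749
grip_force: 0.0
```

```bash
python3 -m crank '{"steps":[[[0,0,-1],[0,0,0]],[[0,0,-1],[0,0,0]],[[0,0,-1],[0,0,0]],[[0,0,-1],[0,0,0]],[[0,0,-1],[0,0,0]],[[0,0,-1],[0,0,0]],[[0,0,-1],[0,0,0]],[[0,0,-0.6],[0,0,0]],[[0,0,0],[0,0,0]],[[0,0,0],[0,0,0]]]}'
python3 -m crank '{"steps":[[[0,0,0],[0,0,0]],[[0,0,0],[0,0,0]],[[0,0,0],[0,0,0]],[[0,0,0],[0,0,0]],[[0,0,0],[0,0,0]],[[0,0,0],[0,0,0]],[[0,0,0],[0,0,0]],[[0,0,0],[0,0,0]]]}' 25 20
```

```text
time: 3.18
ee_pos: [0.448, 0.0419, 0.0322]
eef_rot: [0.767, 0.642, -0.001, -0.001]
ft_force: [0.5, -0.1, -0.7]
width: 0.0752
grip_force: 0.0
time: 3.85
ee_pos: [0.4487, 0.0427, 0.0328]
eef_rot: [0.766, 0.642, 0.0, 0.0]
ft_force: [0.3, -0.1, 2.6]
width: 0.0375
grip_force: 20.0
```

```bash
python3 -m crank '{"steps":[[[0,0,0.4],[0,0,0]],[[0,0,0.8],[0,0,0]],[[0,0,1],[0,0,0]],[[0,0,1],[0,0,0]],[[0,0,1],[0,0,0]],[[0,-0.4,0.8],[0,0,0]],[[0.2,-0.7,0],[0,0,0]],[[0.4,-1,0],[0,0,0]],[[0.4,-1,0],[0,0,0]],[[0.4,-1,0],[0,0,0]]]}'
python3 -m crank '{"steps":[[[0.4,-1,0],[0,0,0]],[[0.4,-1,0],[0,0,0]],[[0.4,-1,0],[0,0,0]],[[0.2,-1,0],[0,0,0]],[[0,-1,0],[0,0,0]],[[0,-1,0],[0,0,0]],[[0,-0.8,0],[0,0,0]],[[0,-0.4,0],[0,0,0]],[[0,0,0],[0,0,0]],[[0,0,0],[0,0,0]]]}'
```

```text
time: 4.68
ee_pos: [0.4835, -0.0608, 0.1583]
eef_rot: [0.766, 0.643, 0.0, 0.0]
ft_force: [1.5, 0.2, -1.4]
width: 0.0376
grip_force: 20.0
time: 5.52
ee_pos: [0.5184, -0.2388, 0.1577]
eef_rot: [0.766, 0.642, 0.0, -0.0]
ft_force: [0.5, 0.3, -1.9]
width: 0.0379
grip_force: 20.0
```

```bash
python3 -m crank '{"steps":[[[0,-0.05,-0.6],[0,0,0]],[[0,0,-0.8],[0,0,0]],[[0,0,-0.8],[0,0,0]],[[0,0,-0.8],[0,0,0]],[[0,0,-0.6],[0,0,0]],[[0,0,-0.4],[0,0,0]],[[0,0,-0.3],[0,0,0]],[[0,0,-0.2],[0,0,0]],[[0,0,0],[0,0,0]],[[0,0,0],[0,0,0]]]}'
python3 - <<'E'
from h import *
c=get('scene'); cv2.imwrite('pics/s1.png',cv2.resize(c['pixels'][120:200,230:350],None,fx=6,fy=6,interpolation=cv2.INTER_CUBIC))
E
```

```text
time: 6.35
ee_pos: [0.5189, -0.2408, 0.0457]
eef_rot: [0.766, 0.642, 0.0, 0.0]
ft_force: [-0.1, -0.1, -1.1]
width: 0.0377
grip_force: 20.0
```

View pics/s1.png

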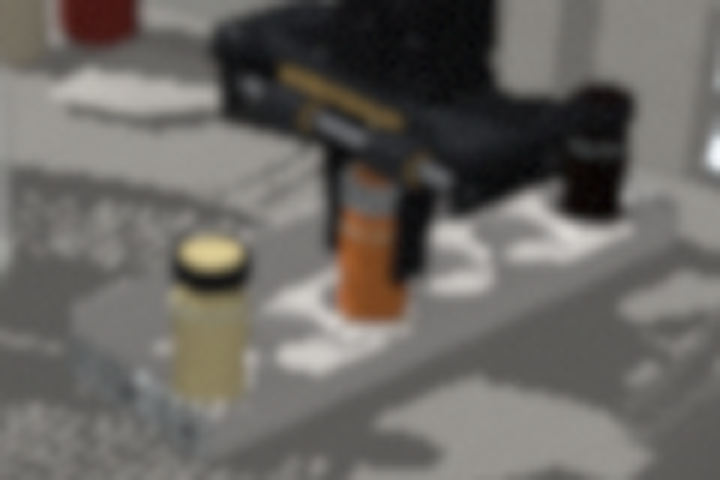

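The orange pot (372,270) is entering the second pocket, with the first pocket empty between it and the new ref (212,310). I lower the last few mm and release.

```bash
python3 -m crank '{"steps":[[[0,0,-0.1],[0,0,0]],[[0,0,-0.1],[0,0,0]],[[0,0,0],[0,0,0]],[[0,0,0],[0,0,0]]]}'
python3 -m crank '{"steps":[[[0,0,0],[0,0,0]],[[0,0,0],[0,0,0]],[[0,0,0],[0,0,0]],[[0,0,0],[0,0,0]],[[0,0,0],[0,0,0]]]}' 62
python3 -m crank '{"steps":[[[0,0,0.4],[0,0,0]],[[0,0,0.8],[0,0,0]],[[0,0,1],[0,0,0]],[[0,0,1],[0,0,0]],[[0,0,1],[0,0,0]],[[0,0,0.8],[0,0,0]],[[0,0,0],[0,0,0]]]}'
```

```text
time: 6.73
ee_pos: [0.5191, -0.2413, 0.0407]
eef_rot: [0.766, 0.642, 0.0, 0.001]
ft_force: [1.3, 0.3, 4.0]
width: 0.0373
grip_force: 20.0
time: 7.15
ee_pos: [0.5183, -0.241, 0.0399]
eef_rot: [0.766, 0.642, -0.0, -0.0]
ft_force: [-0.2, -0.3, -0.8]
width: 0.0594
grip_force: 0.0
time: 7.73
ee_pos: [0.5206, -0.2416, 0.1704]
eef_rot: [0.766, 0.642, 0.001, 0.003]
ft_force: [0.7, -1.0, 0.7]
width: 0.0622
grip_force: 0.0
```

```bash
python3 -m crank '{"steps":[[[0,0.5,0],[0,0,0]],[[0,1,0],[0,0,0]],[[0,1,0],[0,0,0]],[[-0.2,1,0],[0,0,0]],[[-0.2,1,0],[0,0,0]],[[-0.2,1,0],[0,0,0]],[[-0.2,1,0],[0,0,0]],[[-0.25,1,0],[0,0,0]],[[0,1,0],[0,0,0]],[[0,1,0],[0,0,0]]]}' 75
python3 -m crank '{"steps":[[[0,1,0],[0,0,0]],[[0,1,0],[0,0,0]],[[0,1,0],[0,0,0]],[[0,1,0],[0,0,0]],[[0,1,0],[0,0,0]],[[0,0.6,0],[0,0,0]],[[0,0,0],[0,0,0]],[[0,0,0],[0,0,0]]]}'
python3 -m crank '{"steps":[[[0,0,-0.6],[0,0,0]],[[0,0,-1],[0,0,0]],[[0,0,-1],[0,0,0]],[[0,0,-1],[0,0,0]],[[0,0,-1],[0,0,0]],[[0,0,-0.7],[0,0,0]],[[0,0,0],[0,0,0]],[[0,0,0],[0,0,0]]]}'
python3 -m crank '{"steps":[[[0,0,0],[0,0,0]],[[0,0,0],[0,0,0]],[[0,0,0],[0,0,0]],[[0,0,0],[0,0,0]],[[0,0,0],[0,0,0]],[[0,0,0],[0,0,0]],[[0,0,0],[0,0,0]],[[0,0,0],[0,0,0]]]}' 25 20
```

```text
time: 8.57
ee_pos: [0.4908, -0.0015, 0.1643]
eef_rot: [0.766, 0.643, -0.001, -0.0]
ft_force: [0.4, 0.3, -0.1]
width: 0.075
grip_force: 0.0
time: 9.23
ee_pos: [0.491, 0.1376, 0.1643]
eef_rot: [0.766, 0.643, -0.001, -0.0]
ft_force: [-0.2, -0.1, -0.4]
width: 0.0747
grip_force: 0.0
time: 9.9
ee_pos: [0.4914, 0.1356, 0.0321]
eef_rot: [0.767, 0.642, -0.001, -0.001]
ft_force: [0.4, -0.1, 0.6]
width: 0.0754
grip_force: 0.0
time: 10.57
ee_pos: [0.4923, 0.1365, 0.0327]
eef_rot: [0.766, 0.642, 0.0, 0.0]
ft_force: [-0.6, -0.9, 2.3]
width: 0.0378
grip_force: 20.0
```

```bash
python3 -m crank '{"steps":[[[0,0,0.4],[0,0,0]],[[0,0,0.8],[0,0,0]],[[0,0,1],[0,0,0]],[[0,0,1],[0,0,0]],[[0,0,1],[0,0,0]],[[0,-0.4,0.8],[0,0,0]],[[0.1,-0.8,0],[0,0,0]],[[0.2,-1,0],[0,0,0]],[[0.2,-1,0],[0,0,0]],[[0.2,-1,0],[0,0,0]]]}'
python3 -m crank '{"steps":[[[0.2,-1,0],[0,0,0]],[[0.2,-1,0],[0,0,0]],[[0.2,-1,0],[0,0,0]],[[0.15,-1,0],[0,0,0]],[[0,-1,0],[0,0,0]],[[0,-1,0],[0,0,0]],[[0,-1,0],[0,0,0]],[[0,-0.8,0],[0,0,0]],[[0,-0.8,0],[0,0,0]],[[0,0,0],[0,0,0]]]}'
python3 -m crank '{"steps":[[[0,0,-0.4],[0,0,0]],[[0,0,-0.8],[0,0,0]],[[0,0,-0.8],[0,0,0]],[[0,0,-0.8],[0,0,0]],[[0,0,-0.6],[0,0,0]],[[0,0,-0.5],[0,0,0]],[[0,0,-0.3],[0,0,0]],[[0,0,-0.2],[0,0,0]],[[0,0,-0.1],[0,0,0]],[[0,0,0],[0,0,0]]]}'
```

```text
time: 11.4
ee_pos: [0.5096, 0.0305, 0.1583]
eef_rot: [0.766, 0.643, 0.0, 0.0]
ft_force: [0.7, 0.1, -1.4]
width: 0.0374
grip_force: 20.0
time: 12.23
ee_pos: [0.5275, -0.1883, 0.1577]
eef_rot: [0.768, 0.64, -0.001, 0.0]
ft_force: [-0.9, -0.2, -1.7]
width: 0.0372
grip_force: 20.0
time: 13.07
ee_pos: [0.5286, -0.1834, 0.0451]
eef_rot: [0.766, 0.642, 0.0, 0.0]
ft_force: [-0.2, 0.1, -1.6]
width: 0.0373
grip_force: 20.0
```

```bash
python3 -m crank '{"steps":[[[0,0,-0.1],[0,0,0]],[[0,0,-0.1],[0,0,0]],[[0,0,0],[0,0,0]],[[0,0,0],[0,0,0]]]}'
python3 -m crank '{"steps":[[[0,0,0],[0,0,0]],[[0,0,0],[0,0,0]],[[0,0,0],[0,0,0]],[[0,0,0],[0,0,0]],[[0,0,0],[0,0,0]]]}' 62
python3 -m crank '{"steps":[[[0,0,0.4],[0,0,0]],[[0,0,0.8],[0,0,0]],[[0,0,1],[0,0,0]],[[0,0,1],[0,0,0]],[[0,0,1],[0,0,0]],[[0,0,0.8],[0,0,0]],[[0,0,0],[0,0,0]]]}'
python3 -m crank '{"steps":[[[0,0.5,0],[0,0,0]],[[0,1,0],[0,0,0]],[[-0.2,1,0],[0,0,0]],[[-0.2,1,0],[0,0,0]],[[-0.2,1,0],[0,0,0]],[[-0.2,1,0],[0,0,0]],[[-0.2,1,0],[0,0,0]],[[-0.2,1,0],[0,0,0]],[[-0.2,1,0],[0,0,0]],[[-0.2,1,0],[0,0,0]]]}' 70
python3 -m crank '{"steps":[[[0,1,0],[0,0,0]],[[0,1,0],[0,0,0]],[[0,1,0],[0,0,0]],[[0,1,0],[0,0,0]],[[0,1,0],[0,0,0]],[[0,1,0],[0,0,0]],[[0,1,0],[0,0,0]],[[0,1,0],[0,0,0]],[[0,0.6,0],[0,0,0]],[[0,0,0],[0,0,0]]]}'
python3 - <<'E'
from h import *
c=get('wrist','w1.png')
E
```

```text
time: 13.4
ee_pos: [0.5291, -0.1837, 0.0407]
eef_rot: [0.766, 0.642, 0.0, 0.001]
ft_force: [0.5, -0.1, 1.1]
width: 0.0375
grip_force: 20.0
time: 13.82
ee_pos: [0.5283, -0.1835, 0.04]
eef_rot: [0.766, 0.642, -0.0, -0.0]
ft_force: [0.0, 0.8, 0.2]
width: 0.0598
grip_force: 0.0
time: 14.4
ee_pos: [0.5306, -0.1838, 0.1703]
eef_rot: [0.766, 0.642, 0.002, 0.003]
ft_force: [0.6, 0.2, 0.0]
width: 0.0619
grip_force: 0.0
time: 15.23
ee_pos: [0.487, 0.056, 0.1643]
eef_rot: [0.766, 0.643, -0.001, -0.0]
ft_force: [1.2, 0.4, -0.6]
width: 0.07
grip_force: 0.0
time: 16.07
ee_pos: [0.4859, 0.2734, 0.1644]
eef_rot: [0.765, 0.644, -0.0, -0.001]
ft_force: [-1.1, 0.9, 0.4]
width: 0.0701
grip_force: 0.0
```

View pics/w1.png

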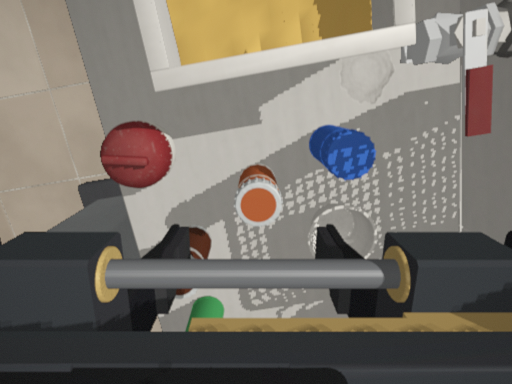

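Wrist view: the redbrown lid (258,205) sits centred between the fingers (~170–325). The blue pot, cup and timer are clear of them.

```bash
python3 -m crank '{"steps":[[[0,0,-0.6],[0,0,0]],[[0,0,-1],[0,0,0]],[[0,0,-1],[0,0,0]],[[0,0,-1],[0,0,0]],[[0,0,-1],[0,0,0]],[[0,0,-0.7],[0,0,0]],[[0,0,0],[0,0,0]],[[0,0,0],[0,0,0]]]}'
python3 -m crank '{"steps":[[[0,0,0],[0,0,0]],[[0,0,0],[0,0,0]],[[0,0,0],[0,0,0]],[[0,0,0],[0,0,0]],[[0,0,0],[0,0,0]],[[0,0,0],[0,0,0]],[[0,0,0],[0,0,0]],[[0,0,0],[0,0,0]]]}' 25 20
python3 -m crank '{"steps":[[[0,0,0.4],[0,0,0]],[[0,0,0.8],[0,0,0]],[[0,0,1],[0,0,0]],[[0,0,1],[0,0,0]],[[0,0,1],[0,0,0]],[[0,0,0.8],[0,0,0]],[[0,0,0],[0,0,0]]]}'
```

```text
time: 16.78
ee_pos: [0.4877, 0.2681, 0.0321]
eef_rot: [0.767, 0.642, -0.001, -0.0]
ft_force: [0.4, -0.6, 0.5]
width: 0.07
grip_force: 0.0
time: 17.45
ee_pos: [0.4887, 0.269, 0.0329]
eef_rot: [0.766, 0.642, 0.0, 0.0]
ft_force: [-0.7, -0.8, 4.0]
width: 0.0373
grip_force: 20.0
time: 18.03
ee_pos: [0.4899, 0.2704, 0.1622]
eef_rot: [0.766, 0.642, 0.003, 0.001]
ft_force: [0.4, 0.1, 0.9]
width: 0.0374
grip_force: 20.0
```

```bash
python3 -m crank '{"steps":[[[0,-0.5,0],[0,0,0]],[[0,-1,0],[0,0,0]],[[0.1,-1,0],[0,0,0]],[[0.1,-1,0],[0,0,0]],[[0.1,-1,0],[0,0,0]],[[0.1,-1,0],[0,0,0]],[[0.1,-1,0],[0,0,0]],[[0.1,-1,0],[0,0,0]],[[0.1,-1,0],[0,0,0]],[[0.1,-1,0],[0,0,0]]]}'
python3 -m crank '{"steps":[[[0,-1,0],[0,0,0]],[[0,-1,0],[0,0,0]],[[0,-1,0],[0,0,0]],[[0,-1,0],[0,0,0]],[[0,-1,0],[0,0,0]],[[0,-1,0],[0,0,0]],[[0,-1,0],[0,0,0]],[[0,-1,0],[0,0,0]],[[0,-1,0],[0,0,0]],[[0,-1,0],[0,0,0]]]}'
python3 -m crank '{"steps":[[[0,-1,0],[0,0,0]],[[0,-1,0],[0,0,0]],[[0,-0.8,0],[0,0,0]],[[0,-0.35,0],[0,0,0]],[[0,0,0],[0,0,0]],[[0,0,0],[0,0,0]]]}'
python3 -m crank '{"steps":[[[0,0,-0.4],[0,0,0]],[[0,0,-0.8],[0,0,0]],[[0,0,-0.8],[0,0,0]],[[0,0,-0.8],[0,0,0]],[[0,0,-0.6],[0,0,0]],[[0,0,-0.5],[0,0,0]],[[0,0,-0.3],[0,0,0]],[[0,0,-0.2],[0,0,0]],[[0,0,-0.1],[0,0,0]],[[0,0,0],[0,0,0]]]}'
```

```text
time: 18.87
ee_pos: [0.508, 0.0303, 0.1574]
eef_rot: [0.766, 0.642, -0.0, -0.0]
ft_force: [0.2, 0.1, 0.0]
width: 0.0375
grip_force: 20.0
time: 19.7
ee_pos: [0.508, -0.2195, 0.1573]
eef_rot: [0.766, 0.642, -0.0, -0.0]
ft_force: [0.6, -0.4, -1.2]
width: 0.0377
grip_force: 20.0
time: 20.2
ee_pos: [0.5085, -0.2961, 0.1573]
eef_rot: [0.766, 0.643, 0.0, -0.001]
ft_force: [-0.7, 0.2, -0.9]
width: 0.0374
grip_force: 20.0
time: 21.03
ee_pos: [0.5086, -0.2971, 0.0451]
eef_rot: [0.766, 0.642, 0.0, 0.0]
ft_force: [0.8, 0.2, -0.7]
width: 0.0378
grip_force: 20.0
```

```bash
python3 -m crank '{"steps":[[[0,0,-0.1],[0,0,0]],[[0,0,-0.1],[0,0,0]],[[0,0,0],[0,0,0]],[[0,0,0],[0,0,0]]]}'
python3 -m crank '{"steps":[[[0,0,0],[0,0,0]],[[0,0,0],[0,0,0]],[[0,0,0],[0,0,0]],[[0,0,0],[0,0,0]],[[0,0,0],[0,0,0]]]}' 62
python3 -m crank '{"steps":[[[0,0,0.4],[0,0,0]],[[0,0,0.8],[0,0,0]],[[0,0,1],[0,0,0]],[[0,0,1],[0,0,0]],[[0,0,1],[0,0,0]],[[0,0,0.8],[0,0,0]],[[0,0,0],[0,0,0]]]}'
python3 -m crank '{"steps":[[[0,0.45,0],[0,0,0]],[[0,1,0],[0,0,0]],[[0,1,0],[0,0,0]],[[0,1,0],[0,0,0]],[[0,1,0],[0,0,0]],[[0,1,0],[0,0,0]],[[0,1,0],[0,0,0]],[[0,1,0],[0,0,0]],[[0,1,0],[0,0,0]],[[0,1,0],[0,0,0]]]}' 75
python3 -m crank '{"steps":[[[0,1,0],[0,0,0]],[[0,1,0],[0,0,0]],[[-0.5,1,0],[0,0,0]],[[-0.5,1,0],[0,0,0]],[[-0.5,1,0],[0,0,0]],[[-0.5,1,0],[0,0,0]],[[-0.5,1,0],[0,0,0]],[[-0.5,1,0],[0,0,0]],[[-0.5,1,0],[0,0,0]],[[-0.5,1,0],[0,0,0]]]}'
python3 -m crank '{"steps":[[[0,0.6,0],[0,0,0]],[[0,0.4,0],[0,0,0]],[[0,0,0],[0,0,0]],[[0,0,0],[0,0,0]]]}'
```

```text
time: 21.37
ee_pos: [0.5092, -0.2976, 0.0408]
eef_rot: [0.766, 0.642, 0.0, 0.001]
ft_force: [1.3, -1.2, 3.1]
width: 0.0376
grip_force: 20.0
time: 21.78
ee_pos: [0.5083, -0.2973, 0.0399]
eef_rot: [0.766, 0.642, -0.0, -0.0]
ft_force: [0.2, 0.2, -0.1]
width: 0.0595
grip_force: 0.0
time: 22.37
ee_pos: [0.5105, -0.298, 0.1705]
eef_rot: [0.766, 0.642, 0.001, 0.003]
ft_force: [0.4, 0.3, 0.5]
width: 0.0619
grip_force: 0.0
time: 23.2
ee_pos: [0.5073, -0.0589, 0.1642]
eef_rot: [0.766, 0.643, -0.001, -0.001]
ft_force: [0.1, 0.6, -0.0]
width: 0.0753
grip_force: 0.0
time: 24.03
ee_pos: [0.4065, 0.1902, 0.1643]
eef_rot: [0.766, 0.642, -0.001, 0.0]
ft_force: [0.4, 0.4, 0.9]
width: 0.075
grip_force: 0.0
time: 24.37
ee_pos: [0.4075, 0.2141, 0.1644]
eef_rot: [0.766, 0.643, -0.001, -0.0]
ft_force: [0.6, -0.5, -0.5]
width: 0.0747
grip_force: 0.0
```

```bash
python3 -m crank '{"steps":[[[0,0,-0.6],[0,0,0]],[[0,0,-1],[0,0,0]],[[0,0,-1],[0,0,0]],[[0,0,-1],[0,0,0]],[[0,0,-1],[0,0,0]],[[0,0,-0.7],[0,0,0]],[[0,0,0],[0,0,0]],[[0,0,0],[0,0,0]]]}'
python3 -m crank '{"steps":[[[0,0,0],[0,0,0]],[[0,0,0],[0,0,0]],[[0,0,0],[0,0,0]],[[0,0,0],[0,0,0]],[[0,0,0],[0,0,0]],[[0,0,0],[0,0,0]],[[0,0,0],[0,0,0]],[[0,0,0],[0,0,0]]]}' 25 20
python3 -m crank '{"steps":[[[0,0,0.4],[0,0,0]],[[0,0,0.8],[0,0,0]],[[0,0,1],[0,0,0]],[[0,0,1],[0,0,0]],[[0,0,1],[0,0,0]],[[0,0,0.8],[0,0,0]],[[0,0,0],[0,0,0]]]}'
python3 -m crank '{"steps":[[[0.4,-0.5,0],[0,0,0]],[[0.4,-1,0],[0,0,0]],[[0.4,-1,0],[0,0,0]],[[0.4,-1,0],[0,0,0]],[[0.4,-1,0],[0,0,0]],[[0.4,-1,0],[0,0,0]],[[0.4,-1,0],[0,0,0]],[[0.4,-1,0],[0,0,0]],[[0.4,-1,0],[0,0,0]],[[0,-1,0],[0,0,0]]]}'
python3 -m crank '{"steps":[[[0,-1,0],[0,0,0]],[[0,-1,0],[0,0,0]],[[0,-1,0],[0,0,0]],[[0,-1,0],[0,0,0]],[[0,-1,0],[0,0,0]],[[0,-1,0],[0,0,0]],[[0,-1,0],[0,0,0]],[[0,-1,0],[0,0,0]],[[0,-1,0],[0,0,0]],[[0,-1,0],[0,0,0]]]}'
python3 -m crank '{"steps":[[[0,-1,0],[0,0,0]],[[0,-1,0],[0,0,0]],[[0,-0.8,0],[0,0,0]],[[0,-0.4,0],[0,0,0]],[[0,0,0],[0,0,0]],[[0,0,0],[0,0,0]]]}'
```

```text
time: 25.03
ee_pos: [0.4077, 0.2131, 0.0321]
eef_rot: [0.767, 0.642, -0.001, -0.0]
ft_force: [-0.5, 0.9, 0.6]
width: 0.0749
grip_force: 0.0
time: 25.7
ee_pos: [0.4087, 0.214, 0.0328]
eef_rot: [0.766, 0.642, 0.0, 0.0]
ft_force: [0.2, -0.8, 2.1]
width: 0.0371
grip_force: 20.0
time: 26.28
ee_pos: [0.41, 0.2153, 0.1617]
eef_rot: [0.766, 0.643, 0.003, 0.001]
ft_force: [1.4, -0.1, -0.6]
width: 0.0378
grip_force: 20.0
time: 27.12
ee_pos: [0.4993, -0.0247, 0.1574]
eef_rot: [0.766, 0.642, 0.0, -0.0]
ft_force: [-0.4, -0.1, -0.6]
width: 0.0375
grip_force: 20.0
time: 27.95
ee_pos: [0.498, -0.2744, 0.1573]
eef_rot: [0.766, 0.642, 0.0, -0.0]
ft_force: [0.3, -0.4, -0.9]
width: 0.0379
grip_force: 20.0
time: 28.45
ee_pos: [0.4985, -0.3524, 0.1572]
eef_rot: [0.766, 0.642, 0.0, -0.001]
ft_force: [0.8, 1.1, -0.4]
width: 0.0377
grip_force: 20.0
```

```bash
python3 -m crank '{"steps":[[[0,-0.03,-0.4],[0,0,0]],[[0,0,-0.8],[0,0,0]],[[0,0,-0.8],[0,0,0]],[[0,0,-0.8],[0,0,0]],[[0,0,-0.6],[0,0,0]],[[0,0,-0.5],[0,0,0]],[[0,0,-0.3],[0,0,0]],[[0,0,-0.2],[0,0,0]],[[0,0,-0.1],[0,0,0]],[[0,0,0],[0,0,0]]]}'
python3 -m crank '{"steps":[[[0,0,-0.1],[0,0,0]],[[0,0,-0.1],[0,0,0]],[[0,0,0],[0,0,0]],[[0,0,0],[0,0,0]]]}'
python3 -m crank '{"steps":[[[0,0,0],[0,0,0]],[[0,0,0],[0,0,0]],[[0,0,0],[0,0,0]],[[0,0,0],[0,0,0]],[[0,0,0],[0,0,0]]]}' 62
python3 -m crank '{"steps":[[[0,0,0.4],[0,0,0]],[[0,0,0.8],[0,0,0]],[[0,0,1],[0,0,0]],[[0,0,1],[0,0,0]],[[0,0,1],[0,0,0]],[[0,0,1],[0,0,0]],[[0,0,1],[0,0,0]],[[0,0,0.5],[0,0,0]],[[0,0,0],[0,0,0]]]}'
python3 -m crank '{"steps":[[[0,-1,0],[0,0,0]],[[0,-1,0],[0,0,0]],[[-0.5,-1,0],[0,0,0]],[[-0.5,-1,0],[0,0,0]],[[-0.5,-1,0],[0,0,0]],[[-0.5,-1,0],[0,0,0]],[[-0.5,-1,0],[0,0,0]],[[-0.5,-1,0],[0,0,0]],[[0,0,0],[0,0,0]],[[0,0,0],[0,0,0]]]}'
python3 - <<'E'
from h import *
c=get('top'); cv2.imwrite('pics/t2.png',cv2.resize(c['pixels'][135:225,115:395],None,fx=2.8,fy=2.8,interpolation=cv2.INTER_CUBIC))
c=get('scene'); cv2.imwrite('pics/s2.png',cv2.resize(c['pixels'][120:200,230:350],None,fx=6,fy=6,interpolation=cv2.INTER_CUBIC))
E
```

```text
time: 29.28
ee_pos: [0.4987, -0.3541, 0.0451]
eef_rot: [0.766, 0.642, 0.0, 0.0]
ft_force: [-0.2, 0.2, -1.5]
width: 0.0374
grip_force: 20.0
time: 29.62
ee_pos: [0.4991, -0.3547, 0.0408]
eef_rot: [0.766, 0.642, 0.0, 0.001]
ft_force: [0.5, -0.1, 2.0]
width: 0.0378
grip_force: 20.0
time: 30.03
ee_pos: [0.4983, -0.3542, 0.04]
eef_rot: [0.766, 0.642, -0.0, -0.0]
ft_force: [-0.1, 0.0, -0.2]
width: 0.0594
grip_force: 0.0
time: 30.78
ee_pos: [0.4998, -0.3548, 0.2113]
eef_rot: [0.766, 0.642, 0.001, 0.003]
ft_force: [1.0, 0.6, 0.6]
width: 0.0619
grip_force: 0.0
time: 31.62
ee_pos: [0.4216, -0.5555, 0.2056]
eef_rot: [0.767, 0.641, -0.0, -0.001]
ft_force: [0.7, 0.2, -0.5]
width: 0.0619
grip_force: 0.0
```

View pics/t2.png

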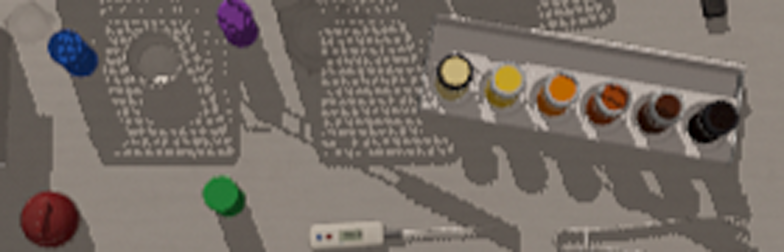

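View pics/s2.png

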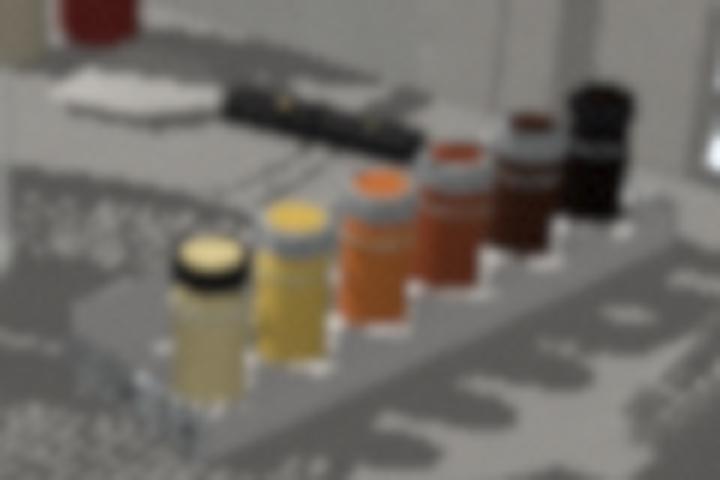

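All six pots stand upright in the row and get darker from the new ref (212,320) to the waste ref (600,150). The bystanders are where they were and the arm is clear, so I hand in.

```bash
python3 -c "
from h import *
print(ticket.close_job())"
```

```text
the job is handed in; nothing more can be done
None
```

All four samples stand upright in their pockets in the order yellow, orange, redbrown, darkbrown from the new oil to the worn-out oil, and the job was handed in at about 32 s; the final pictures look right, but the hand-in returned no verdict.

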